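# Lock the milling cup into the kitchen mill and hold it

### The job

Take the steel milling cup, the one whose collar has two lugs, and put it upright as it stands into the socket of the mill, its lugs going down through the two notches. Push it fully down against the spring and, keeping it pressed, turn it clockwise (seen from above) as far as it goes, about a quarter turn. The mill only runs while the cup is held there, so finish still holding the cup in the gripper, pressed down and fully turned; do not disturb the other cup, the mug, the lemon or the onion.

Things in the scene. Friction and masses are not known exactly. Their poses are not given: they have to be found in the camera images.
- mill_cup: milling cup, loose, 0.16 to 0.29 kg: closed steel cup, mouth down on a grey collar. Body 58 mm across from 17 to 104 mm up; grip it from above at 70 to 80 mm, about 45 N. Collar 68 mm across, 17 mm tall, with two lugs along its +x and -x: 12 mm wide, 0 to 6 mm above the underside, reaching 41.5 mm from the axis. A half turn gives the same cup. Origin: centre of the underside; z up
- cup_top (a point): centre of the top of the milling cup, 113.5 mm above its underside: crest of a straight ridge, 6 mm wide and 46 mm long, that runs from lug to lug across the flat top (110 mm, 48 mm across)
- plain_cup: a second cup of the same size and metal, but with a finely ribbed round collar without lugs and no ridge on its top; it does not fit the job, leave it standing. Origin: centre of its underside
- mill: the mill: round steel motor block, 120 mm across at the foot, 104 mm at the top, 85 mm high, fixed to the worktop. Origin: centre of its underside; x runs through the two notches, z up
- socket (a point): centre of the round opening in the mill's top, at rim height (85 mm); x runs through the two notches. Opening 72 mm across; the notches at +x and -x are 18 mm wide, reach 44 mm from the axis and lead through a 10 mm thick white lip under which the lugs turn. Inside lies a sprung black drive disc, its top 14 mm below the rim at rest, 22 mm when fully down
- plate (a joint): how far the drive disc is pushed down, m: 0 at rest, 0.008 fully down. The spring takes 6 N to start, about 9 N fully down. A cup standing on the disc must go at least 2 mm down before its lugs clear the lip and it can turn
- rotor (a joint): how far the drive disc is turned clockwise seen from above, rad: 0 at rest, 1.35 at the stop. Four dogs on it, 3.5 mm tall, take the lugs along with 3.5 mm play either side, so the cup turns about 1.4 to 1.5 in all. The spring takes 0.12 N m at the start, 0.28 N m at the stop, and turns the cup back when it is let go
- mug: white mug, 80 mm across, 91 mm tall, a bystander behind the cups; origin: centre of its underside
- lemon: lemon, 72x55x56 mm, a bystander; origin: under its centre
- onion: red onion, 78 mm across, 84 mm tall, a bystander; origin: under its centre
Not all that is in view belongs to the job. Leave any purple look-alike of the mill_cup alone.

How it is judged:
On the way, in this order (a step that is already met when the one before it is completed fails the run):
1. the milling cup stands in the socket and is pushed down against the spring, not yet turned (value of joint plate above 0.003 m and value of joint rotor below 0.3 rad and horizontal distance between mill_cup and socket below 0.005 m and z of mill_cup in the frame of socket below -0.015 m and angle between the x axis of mill_cup and the x axis of socket, either way round below 0.35 rad), for 0.1 s.
2. the cup is turned clockwise to the stop with its lugs under the lip (value of joint rotor above 1.15 rad and z of mill_cup in the frame of socket below -0.015 m), for 0.2 s.
At the end, for the whole second after the job is handed in: the gripper still holds the milling cup (more than 3 N), upright and still in the socket within 5 mm of its axis, pushed down so that the drive disc is at least 4 mm of its 8 mm down and turned so that the disc stands beyond 1.15 rad of its 1.35 (value of joint rotor above 1.15 rad and value of joint plate above 0.004 m and horizontal distance between mill_cup and socket below 0.005 m and z of mill_cup in the frame of socket below -0.0165 m and angle between mill_cup's own z axis and vertical below 0.1 rad and linear speed of mill_cup below 0.02 m/s and angle between the x axis of mill_cup and the x axis of socket, either way round above 1.1 rad and contact force between the fingers and mill_cup above 3 N); the arm keeps its last pose, push and grip.
It fails at once if the plain cup is moved or tipped (distance of plain_cup from where it was at the start of the episode above 0.03 m or angle between plain_cup's own z axis and vertical above 0.4 rad).
It fails at once if the mug, lemon or onion is knocked about (distance of any of mug, lemon, onion from where it was at the start of the episode above 0.04 m).
It also fails if it takes over 51 s, if anything falls off the work surface, if the arm or the gripper's body presses on something with over 40 N, if the wrist force passes 120 N, or if a joint passes its speed limit or range.

### The arm

A 7-joint arm with a two-finger parallel gripper is mounted at the origin on a cart in front of the work surface, level with it; the furniture and walls round the work are solid. World frame = base frame: x ahead of the robot, y to its left, z up, the work surface at z = 0. Lengths are in m, angles in rad, forces in N, time in s.
With the tool pointing down it reaches from about 0.4 to 0.85 m from the base axis. Payload 4.5 kg.
Tool frame: the origin (TCP) lies midway between the tips of the shut fingers; the grasp point (between the pads) lies r.grip_point_offset behind it (r.grip_point_offset is the distance from the TCP to the grasp point, in m); z points along the fingers, y is the line along which they close (so a half turn about z gives the same grasp; the last joint's range is limited). The gripper opens to 88 mm and grips with 3 to 60 N. Pads are 18 mm wide; open, the fingers measure 123 mm over their backs; the gripper's body (75 mm by 187 mm) begins 45 mm behind the grasp point.
Start: joints at [1.382, 0.689, -0.195, 1.565, 0.157, 0.902, -0.215], TCP at [0.138, -0.61, 0.239] pointing down, gripper open.
Joint ranges: [-3.01, 3.01], [-0.46, 2.08], [-1.47, 1.51], [0.13, 2.56], [-1, 4.14], [0.04, 2.09], [-2.66, 2.66]. Speed limits (rad/s): [2.57, 2.57, 3.14, 3.14, 3.14, 3.14, 3.14].

### API

Orientations are given as a unit quaternion [x, y, z, w].
In Python, from plant import r gives the robot as it stands.
- The arm moves only by the shell command python3 -m jog 'ROWS' [FORCE]. ROWS is JSON, a list of rows, each an object of numbers: "wx", "wy", "wz": the turn, a rotation vector about the world's x, y, z as a fraction of full scale; "dx", "dy", "dz": the shift along the world's x, y, z as a fraction of full scale; "hand": the closure, from 0 (fully open) to 1 (shut). In form: [{"wx": .., "wy": .., "wz": .., "dx": .., "dy": .., "dz": .., "hand": ..}, ...]. A call has 1 to 5 rows; each row shifts and turns the commanded pose from where the row before left it; what a row does not reach is not made up. Full scale, the value 1, is 0.25 m for a shift and 2 rad for a turn. A row lasts 1/12 s, in which the tool goes at most 41.7 mm and 7.16 degrees, less where a joint would pass 70% of its speed; a pose out of reach is approached as far as the arm can. A call with a number of a shift or a turn outside -1 to 1 is refused whole. A call with a gripper value outside its range is refused whole. The fingers move at their own pace and stop on an object; FORCE is the grip in N (left out, the last holds). Time passes only in rows, so rows that do not move let the fingers close. It gives the time, the measured TCP pose, the force, the opening and the grip force at its end, in the units of the state.
- r.get_state(): the state, without advancing time (a new reading comes with each control period).
- r.snapshot(name): name is "scene" or "side" or "wrist"; returns the picture (400x640x3 uint8, red, green, blue); there is no depth.
- r.camera_info(name): a dict with "mtx" (3x3 intrinsics, pixels), "R" (3x3) and "t" (3): a world point X has camera coordinates R X + t. Camera axes: x right, y down, z forward; pixel columns grow to the right and rows downward; lengths in m; the calibration is good to about 2 mm. The wrist camera is an equidistant fisheye: a pixel r from the principal point sees the ray r / f radians off the axis. A picture is of the moment at which its call begins: read the wrist's pose just before it. camera_info takes no time and is no camera call; for the wrist camera it gives the pose at the moment of the call.
- r.finish_job(): hands the job in; it is judged then, once.
Trained networks look in the newest picture that a camera, given by its name, has taken for a name from the list of things; names that differ only in an ending like _2 or _b are one class to them, and where a whole thing is asked for, a point or a joint stands for the part that bears it (a point fixed in the world has none). Each returns a list of dicts, best first, with "p" (0 to 1); they miss things now and then, are a little off and sometimes report something else, mostly with a low value. They report only what shows in the picture. A call takes as long as a camera call. They do not tell look-alikes from the thing itself.
- r.search_frame(camera, query): "bbox" ([left, top, right, bottom] in pixels, round what is visible of it).
- r.masks_of(camera, query): "region" (400x640 bool, what is visible of it) and "bbox" ([left, top, right, bottom] in pixels, round what is visible of it).
The state is a dict: "clock": time; "q": joint angles; "qd": joint speeds; "joint_torque": joint torques, N m; "tool_pos": TCP position; "eef_rot": TCP orientation; "contact_force": force on the tool from outside, world axes, zero at the start; "moment": the same for the moment, N m; "opening": opening from 0.0 (shut) to 1.0 (fully open); "finger_force": force on a finger pad.
Only numpy, scipy, OpenCV 4.12 (cv2) and the standard library are available. Lean on these libraries where they do the work, as an engineer would, in place of code of your own. Each camera call takes 0.05 s, during which the arm holds its last target. There are 200 camera calls.

## Working session

There is one attempt and no reset: what is moved stays moved. The work goes in short steps, Python scripts to look and compute and a shell command to move; the robot and the scene stay as the last step left them, time stands still between calls to the robot, and variables do not carry over. Pictures are saved under pics/ and viewed, at most 10 in all, crops included, and the job is handed in when it is done.

```bash
mkdir -p pics
cat > h.py <<'E'
import numpy as np, cv2
from plant import r
def save(n,img): cv2.imwrite('pics/'+n,cv2.cvtColor(img,cv2.COLOR_RGB2BGR))
def ray(cam,u,v,ci=None):
    ci=ci or r.camera_info(cam); M=np.array(ci['mtx']);R=np.array(ci['R']);t=np.array(ci['t'])
    x=(u-M[0,2])/M[0,0];y=(v-M[1,2])/M[1,1]
    if cam=='wrist':
        th=np.hypot(x,y); d=np.array([x/th*np.sin(th),y/th*np.sin(th),np.cos(th)]) if th>0 else np.array([0,0,1.])
    else: d=np.array([x,y,1])
    return -R.T@t, R.T@d
def atz(cam,u,v,z,ci=None):
    o,d=ray(cam,u,v,ci); return o+d*(z-o[2])/d[2]
def proj(cam,X,ci=None):
    ci=ci or r.camera_info(cam); M=np.array(ci['mtx']); p=np.array(ci['R'])@np.array(X)+np.array(ci['t'])
    if cam=='wrist':
        h=np.hypot(p[0],p[1]); th=np.arctan2(h,p[2]); a=p[:2]/h*th
    else: a=p[:2]/p[2]
    return np.array([M[0,0]*a[0]+M[0,2],M[1,1]*a[1]+M[1,2]])
E
python3 - <<'E'
from h import *
a=r.snapshot('scene');b=r.snapshot('side');w=r.snapshot('wrist')
for n in ['scene','side','wrist']:
    ci=r.camera_info(n);R=np.array(ci['R']);print(n,(-R.T@np.array(ci['t'])).round(3),R[2].round(2),np.array(ci['mtx'])[0,0])
    for q in ['mill_cup','mill','plain_cup']:
        print(q,[(np.round(d['bbox']).astype(int).tolist(),round(d['p'],2)) for d in r.search_frame(n,q)][:4])
save('a.png',np.vstack([a,b])[:, :]) ; save('a.png',cv2.resize(np.vstack([a,b]),(480,600))); save('s.png',a)
s=r.get_state();print({k:np.round(v,3).tolist() for k,v in s.items()},r.grip_point_offset)
E
```

```text
scene [ 0.21  -0.555  0.714] [ 0.36  0.6  -0.71] 380.3374280943065
mill_cup [([244, 206, 280, 256], 0.89), ([285, 172, 311, 222], 0.75)]
mill [([322, 222, 378, 284], 0.55), ([285, 172, 312, 223], 0.38)]
plain_cup [([245, 141, 268, 188], 0.56)]
side [0.345 0.778 0.541] [ 0.18 -0.87 -0.46] 361.64480518876985
mill_cup [([352, 202, 383, 247], 0.72), ([299, 204, 330, 250], 0.61)]
mill [([301, 177, 346, 220], 0.71)]
plain_cup [([298, 246, 331, 304], 0.72)]
wrist [ 0.208 -0.593  0.385] [-0.27 -0.06 -0.96] 309.70691628693146
mill_cup []
mill []
plain_cup []
{'clock': 0.6, 'q': [1.382, 0.689, -0.195, 1.565, 0.157, 0.903, -0.215], 'qd': [0.001, 0.0, -0.0, -0.0, 0.001, -0.001, -0.001], 'joint_torque': [0.001, -52.724, -1.266, -15.368, -0.052, -0.0, 0.0], 'tool_pos': [0.138, -0.61, 0.239], 'eef_rot': [0.994, 0.111, 0.0, 0.0], 'contact_force': [-0.157, 0.592, 0.038], 'moment': [0.036, -0.009, -0.023], 'finger_force': 0.0, 'opening': 1.001} 0.0187
```

View pics/s.png

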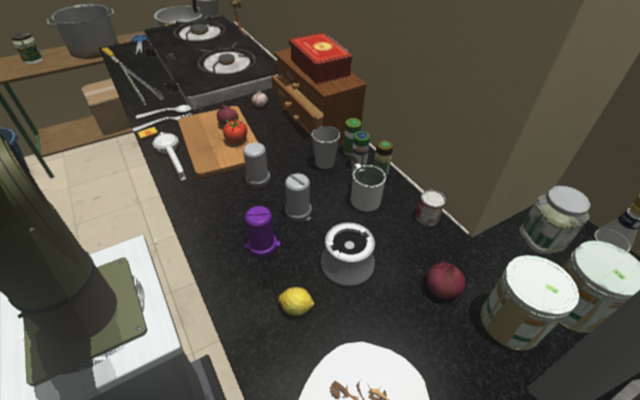

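The scene shows three cups: purple (262,230), steel with a top ridge and lugs (298,196), and steel without a ridge (257,163). The mill is at (348,252). The steel one at (298,196) fits the description, so I'll confirm it in a crop.

Run:
```python
from h import *
a=r.snapshot('scene');b=r.snapshot('side')
save('c1.png',np.hstack([cv2.resize(a[130:300,230:400],(400,400),interpolation=2),cv2.resize(b[165:310,280:425],(400,400),interpolation=2)]))
print('cup top',atz('scene',297.5,181,.1135),'plain',atz('scene',256,148,.11),'purple',atz('scene',260,214,.1135),'mill',atz('scene',349,242,.085),'lemon',atz('scene',297,302,.03),'mug',atz('scene',368,172,.091),'onion',atz('scene',445,282,.04))
for q in ['mill_cup','mill','plain_cup']:
  for c in ['scene','side']:
    for d in r.masks_of(c,q)[:3]:
        m=d['region'];v,u=np.nonzero(m);print(c,q,round(d['p'],2),np.round(d['bbox']),u.mean().round(1),v.mean().round(1))
```

```text
cup top [0.50677709 0.03165802 0.1135    ] plain [0.47478097 0.19856043 0.11      ] purple [ 0.38771496 -0.02110427  0.1135    ] mill [ 0.52561819 -0.1607874   0.085     ] lemon [ 0.37844113 -0.20204796  0.03      ] mug [ 0.68628591 -0.00328382  0.091     ] onion [ 0.66256468 -0.31787257  0.04      ]
scene mill_cup 0.84 [246. 208. 280. 254.] 260.5 231.8
scene mill_cup 0.58 [286. 173. 311. 223.] 298.0 197.4
scene mill_cup 0.29 [333. 232. 368. 252.] 349.1 242.2
side mill_cup 0.87 [300. 205. 332. 250.] 314.0 227.9
side mill_cup 0.77 [353. 202. 381. 252.] 366.7 226.8
scene mill 0.89 [320. 221. 378. 285.] 348.1 253.8
scene mill 0.68 [287. 174. 311. 222.] 297.9 197.6
side mill 0.96 [300. 176. 346. 223.] 324.1 195.8
scene plain_cup 0.67 [245. 143. 273. 187.] 255.9 164.8
side plain_cup 0.6 [299. 247. 335. 305.] 314.7 276.1
```

View pics/c1.png

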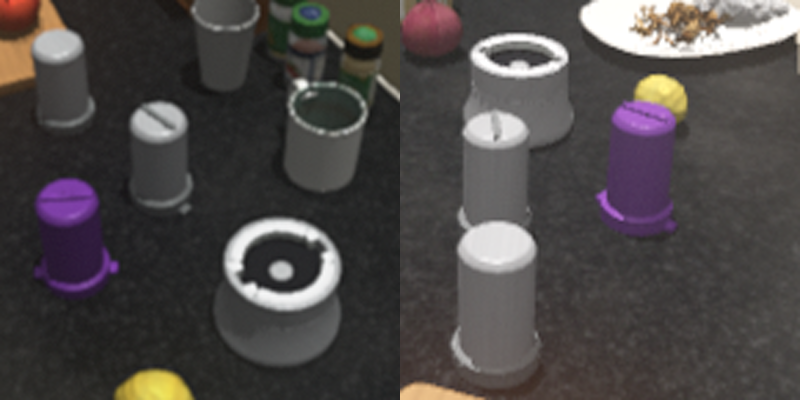

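Crop confirmed. The steel cup at (298,196) has the ridge and a lug showing. The plain cup (257,163) has no ridge, and the purple look-alike stays untouched. Next I'll bring the wrist camera over the work.

```bash
R='x'; python3 -m jog '[{"dx":0.078,"dy":0.137,"dz":0.02},{"dx":0.078,"dy":0.137,"dz":0.02},{"dx":0.078,"dy":0.137,"dz":0.02},{"dx":0.078,"dy":0.137,"dz":0.02},{"dx":0.078,"dy":0.137,"dz":0.02}]'
python3 -m jog '[{"dx":0.078,"dy":0.137},{"dx":0.078,"dy":0.137},{"dx":0.078,"dy":0.137},{"dx":0.078,"dy":0.137},{"dx":0.078,"dy":0.137}]'
python3 -m jog '[{"dx":0.078,"dy":0.137},{"dx":0.078,"dy":0.137},{"dx":0.078,"dy":0.137},{"dx":0.078,"dy":0.137},{}]'
python3 - <<'E'
from h import *
ci=r.camera_info('wrist');w=r.snapshot('wrist');save('w1.png',w)
import pickle;pickle.dump((ci,w),open('w1.pkl','wb'))
s=r.get_state();print({k:np.round(s[k],3).tolist() for k in ['clock','q','tool_pos','eef_rot']})
R=np.array(ci['R']);print(-R.T@np.array(ci['t']),R[2],ci['mtx'])
for q in ['mill_cup','mill','plain_cup']: print(q,[(np.round(d['bbox'],1).tolist(),round(d['p'],2)) for d in r.search_frame('wrist',q)])
for X in [[.507,.032,.1135],[.5256,-.161,.085],[.388,-.021,.1135]]: print(proj('wrist',X,ci))
E
```

```text
{'clock': 1.05, 'q': [1.382, 0.689, -0.195, 1.565, 0.157, 0.902, -0.215], 'tool_pos': [0.138, -0.61, 0.239], 'eef_rot': [0.994, 0.111, 0.0, 0.0]}
[ 0.20767047 -0.59349157  0.38462974] [-0.26616964 -0.06091717 -0.96199939] [[309.70691629   0.         322.26411559]
 [  0.         309.70691629 196.99134269]
 [  0.           0.           1.        ]]
mill_cup []
mill []
plain_cup []
[  4.98498271 -88.1923177 ]
[  86.11414679 -120.75268484]
[ -6.03635446 -34.57723395]invalid input
invalid input
invalid input
```

View pics/w1.png

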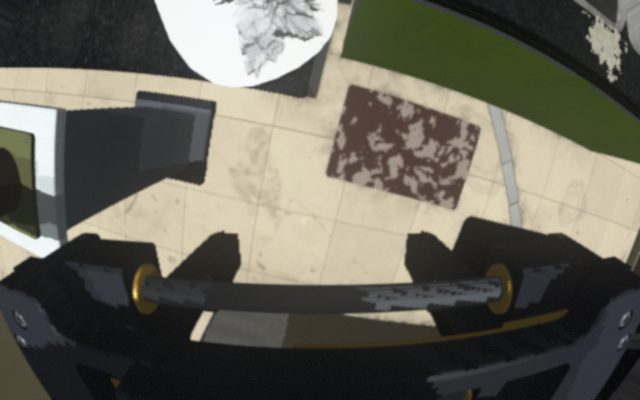

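The picture shows only floor and fingers. The jog rows were refused because they need every key, so I'll retry.

```bash
python3 -m jog '[{"wx":0,"wy":0,"wz":0,"dx":0.078,"dy":0.137,"dz":0.02,"hand":0},{"wx":0,"wy":0,"wz":0,"dx":0.078,"dy":0.137,"dz":0.02,"hand":0},{"wx":0,"wy":0,"wz":0,"dx":0.078,"dy":0.137,"dz":0.02,"hand":0},{"wx":0,"wy":0,"wz":0,"dx":0.078,"dy":0.137,"dz":0.02,"hand":0},{"wx":0,"wy":0,"wz":0,"dx":0.078,"dy":0.137,"dz":0.02,"hand":0}]'
python3 -m jog '[{"wx":0,"wy":0,"wz":0,"dx":0.078,"dy":0.137,"dz":0.02,"hand":0},{"wx":0,"wy":0,"wz":0,"dx":0.078,"dy":0.137,"dz":0.02,"hand":0},{"wx":0,"wy":0,"wz":0,"dx":0.078,"dy":0.137,"dz":0.02,"hand":0},{"wx":0,"wy":0,"wz":0,"dx":0.078,"dy":0.137,"dz":0.02,"hand":0},{"wx":0,"wy":0,"wz":0,"dx":0.078,"dy":0.137,"dz":0.02,"hand":0}]'
python3 - <<'E'
from h import *
s=r.get_state();print({k:np.round(s[k],3).tolist() for k in ['clock','q','tool_pos','eef_rot']})
E
```

```text
clock: 1.62
tool_pos: [0.2363, -0.4367, 0.2641]
eef_rot: [0.994, 0.111, 0.0, 0.0]
contact_force: [1.0, 0.0, -0.6]
opening: 1.001
finger_force: 0.0
clock: 2.03
tool_pos: [0.3338, -0.2654, 0.2893]
eef_rot: [0.994, 0.111, 0.0, 0.0]
contact_force: [1.0, -0.5, -0.6]
opening: 1.001
finger_force: 0.0
{'clock': 2.033, 'q': [0.72, 0.362, -0.218, 2.059, 0.115, 0.731, -0.918], 'tool_pos': [0.334, -0.265, 0.289], 'eef_rot': [0.994, 0.111, 0.0, 0.0]}
```

```bash
python3 -m jog '[{"wx":0,"wy":0,"wz":0,"dx":0.078,"dy":0.137,"dz":0.02,"hand":0},{"wx":0,"wy":0,"wz":0,"dx":0.078,"dy":0.137,"dz":0.02,"hand":0},{"wx":0,"wy":0,"wz":0,"dx":0.078,"dy":0.137,"dz":0.02,"hand":0},{"wx":0,"wy":0,"wz":0,"dx":0.078,"dy":0.137,"dz":0.02,"hand":0},{"wx":0,"wy":0,"wz":0,"dx":0,"dy":0,"dz":0,"hand":0}]'
python3 - <<'E'
from h import *
ci=r.camera_info('wrist');w=r.snapshot('wrist');save('w2.png',w)
import pickle;pickle.dump((ci,w),open('w2.pkl','wb'))
s=r.get_state();print({k:np.round(s[k],3).tolist() for k in ['clock','q','tool_pos','eef_rot']})
R=np.array(ci['R']);print(-R.T@np.array(ci['t']),R[2])
for q in ['mill_cup','mill','plain_cup']: print(q,[(np.round(d['bbox'],1).tolist(),round(d['p'],2)) for d in r.search_frame('wrist',q)])
for X in [[.507,.032,.1135],[.5256,-.161,.085],[.388,-.021,.1135]]: print(proj('wrist',X,ci))
E
```

```text
clock: 2.45
tool_pos: [0.4162, -0.1221, 0.3102]
eef_rot: [0.993, 0.118, 0.004, -0.001]
contact_force: [0.3, 0.4, 0.4]
opening: 1.003
finger_force: 0.0
{'clock': 2.5, 'q': [0.372, 0.342, -0.251, 2.012, 0.114, 0.798, -1.283], 'tool_pos': [0.414, -0.126, 0.31], 'eef_rot': [0.993, 0.116, 0.002, -0.0]}
[ 0.484562   -0.10564032  0.45661823] [-0.25881645 -0.06105375 -0.96399506]
mill_cup [([188.2, 42.9, 260.0, 98.6], 0.86), ([209.2, 140.8, 271.7, 201.8], 0.62)]
mill [([326.0, 46.8, 418.5, 135.2], 0.84), ([343.3, 56.2, 400.6, 121.8], 0.68)]
plain_cup [([85.0, 64.8, 155.2, 107.1], 0.93)]
[209.77998714  70.78740842]
[376.04634914  92.32192018]
[232.69441158 179.82440611]
```

View pics/w2.png

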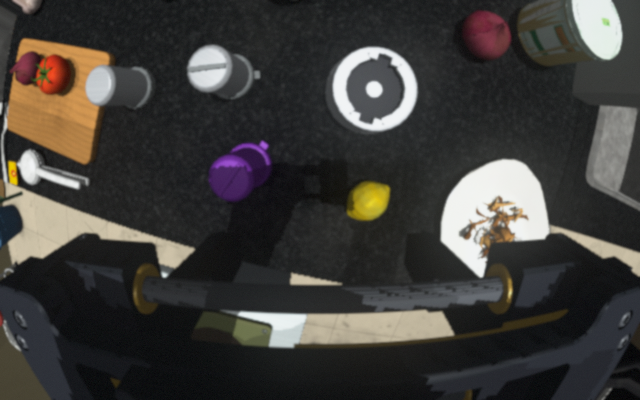

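The wrist view shows the lugged steel cup at (215,70) with its ridge. The mill is at (375,90), the plain cup at (118,87), and the purple one at (235,175). I'll rectify the rim plane and the cup-top plane.

```bash
cat >> h.py <<'E'
def rect(img,ci,c,z,half=.065,n=390,cam='wrist'):
    g=np.linspace(-half,half,n); out=np.zeros((n,n,2),np.float32)
    for i in range(n):
        for j in range(n): out[i,j]=proj(cam,[c[0]+g[j],c[1]-g[i],z],ci)   # x right, y up
    return cv2.remap(img,out[...,0],out[...,1],cv2.INTER_CUBIC)
E
python3 - <<'E'
from h import *
import pickle;ci,w=pickle.load(open('w2.pkl','rb'))
a=rect(w,ci,[.5256,-.161],.085);b=rect(w,ci,[.507,.032],.1115)
cv2.imwrite('rm.png',a);cv2.imwrite('rc.png',b)
o=np.hstack([a,b]).copy()
for k in range(0,780,30): o[:6,k]=[255,0,0];o[k%390,:6]=[255,0,0]
save('r1.png',o)
E
```

```text
(no output)
```

View pics/r1.png

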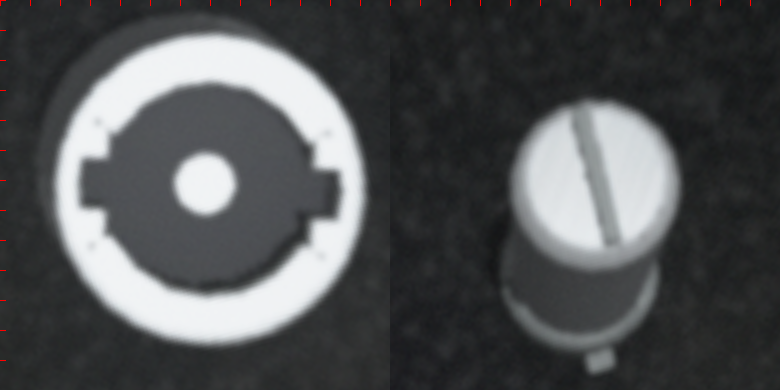

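Rectified views at 3 px/mm: the rim centre is at (210,189) and the notch axis is near -3°. The cup's ridge centre is at (207,174) in its half, and the ridge runs at about 102°. I'll take one closer look at each from matching viewpoints, so any calibration bias cancels.

```bash
cat > look.py <<'E'
import sys,pickle
from h import *
n=sys.argv[1]
ci=r.camera_info('wrist');s=r.get_state();w=r.snapshot('wrist');pickle.dump((ci,w,s),open(n+'.pkl','wb'))
print({k:np.round(s[k],4).tolist() for k in ['clock','q','qd','tool_pos','eef_rot']})
E
python3 -m jog '[{"wx":0,"wy":0,"wz":0,"dx":0.05,"dy":-0.045,"dz":-0.12,"hand":0},{"wx":0,"wy":0,"wz":0,"dx":0.05,"dy":-0.045,"dz":-0.12,"hand":0},{"wx":0,"wy":0,"wz":0,"dx":0.05,"dy":-0.045,"dz":-0.12,"hand":0},{"wx":0,"wy":0,"wz":0,"dx":0.05,"dy":-0.045,"dz":-0.12,"hand":0},{"wx":0,"wy":0,"wz":0,"dx":0,"dy":0,"dz":0,"hand":0}]' >/dev/null
python3 -m jog '[{"wx":0,"wy":0,"wz":0,"dx":0,"dy":0,"dz":0,"hand":0},{"wx":0,"wy":0,"wz":0,"dx":0,"dy":0,"dz":0,"hand":0},{"wx":0,"wy":0,"wz":0,"dx":0,"dy":0,"dz":0,"hand":0},{"wx":0,"wy":0,"wz":0,"dx":0,"dy":0,"dz":0,"hand":0}]' >/dev/null
python3 look.py m
python3 -m jog '[{"wx":0,"wy":0,"wz":0,"dx":-0.018,"dy":0.159,"dz":0.024,"hand":0},{"wx":0,"wy":0,"wz":0,"dx":-0.018,"dy":0.159,"dz":0.024,"hand":0},{"wx":0,"wy":0,"wz":0,"dx":-0.018,"dy":0.159,"dz":0.024,"hand":0},{"wx":0,"wy":0,"wz":0,"dx":-0.018,"dy":0.159,"dz":0.024,"hand":0},{"wx":0,"wy":0,"wz":0,"dx":-0.018,"dy":0.159,"dz":0.024,"hand":0}]' >/dev/null
python3 -m jog '[{"wx":0,"wy":0,"wz":0,"dx":0,"dy":0,"dz":0,"hand":0},{"wx":0,"wy":0,"wz":0,"dx":0,"dy":0,"dz":0,"hand":0},{"wx":0,"wy":0,"wz":0,"dx":0,"dy":0,"dz":0,"hand":0},{"wx":0,"wy":0,"wz":0,"dx":0,"dy":0,"dz":0,"hand":0}]' >/dev/null
python3 look.py c
python3 - <<'E'
from h import *
import pickle
a=pickle.load(open('m.pkl','rb'));b=pickle.load(open('c.pkl','rb'))
A=rect(a[1],a[0],[.5309,-.1592],.085);B=rect(b[1],b[0],[.5113,.0388],.110)
cv2.imwrite('rm.png',A);cv2.imwrite('rc.png',B);save('r2.png',np.hstack([A,B]))
E
```

```text
{'clock': 3.4, 'q': [0.3894, 0.5971, -0.189, 2.0092, 0.2039, 0.5502, -1.2897], 'qd': [-0.0044, 0.0052, -0.0011, -0.0005, 0.0023, -0.0038, -0.0012], 'tool_pos': [0.4613, -0.1751, 0.1905], 'eef_rot': [0.9938, 0.1111, 0.0012, 0.0006]}
{'clock': 4.2, 'q': [-0.0532, 0.491, -0.1531, 2.1258, 0.1438, 0.5341, -1.6631], 'qd': [0.014, 0.0092, 0.0014, 0.0008, -0.003, -0.0024, -0.0015], 'tool_pos': [0.4386, 0.022, 0.219], 'eef_rot': [0.994, 0.1098, 0.0001, 0.0005]}
```

View pics/r2.png

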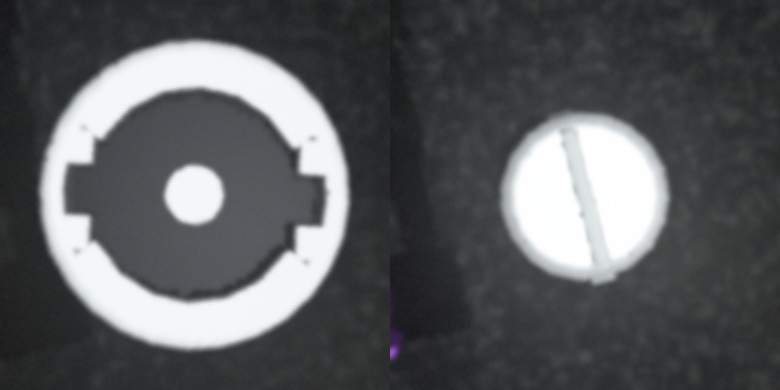

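The second views are nearly overhead. The rim is centred near (195,195), with notches at (78,189) and (312,200). The ridge runs from (568,130) to (603,280). I'll fit these numerically.

Run:
```python
from h import *
import pickle
A=cv2.imread('rm.png',0);B=cv2.imread('rc.png',0)
t=(A>140).astype(np.uint8);cs,_=cv2.findContours(t,cv2.RETR_EXTERNAL,2);c=max(cs,key=cv2.contourArea);e=cv2.fitEllipse(c);print('mill',e)
f=lambda p,c:(c[0]+(p[0]-194.5)/2994,c[1]-(p[1]-194.5)/2994)
s=389/.13
f=lambda p,c:(c[0]+(p[0]-194.5)/s,c[1]-(p[1]-194.5)/s)
mc=f(e[0],(.5309,-.1592));print(mc)
# notch: dark at r 39..42.5mm
th=np.radians(np.arange(0,360,.25))
for rr in (39.5,41,42.5):
    v=np.array([A[int(round(e[0][1]-rr*s/1000*np.sin(x))),int(round(e[0][0]+rr*s/1000*np.cos(x)))] for x in th])<140
    z=np.exp(2j*th[v]).mean();R=[np.degrees(np.angle(np.exp(1j*th[v&(np.cos(th)*k>0)]).mean())) for k in(1,-1)];print('notch',rr,np.degrees(np.angle(z))/2,R,v.sum()/4)
for T in (110,225):
    t=(B>T).astype(np.uint8);cs,_=cv2.findContours(t,cv2.RETR_EXTERNAL,2);c=max(cs,key=cv2.contourArea);h=cv2.convexHull(c);e2=cv2.fitEllipse(h);print('cup',T,e2,f(e2[0],(.5113,.0388)))
y,x=np.mgrid[:390,:390];m=(np.hypot(x-e2[0][0],y-e2[0][1])<66)&(B<238)
cs,_=cv2.findContours(m.astype(np.uint8),cv2.RETR_EXTERNAL,2);c=max(cs,key=cv2.contourArea);print('ridge',cv2.minAreaRect(c),cv2.fitLine(c,cv2.DIST_L2,0,.01,.01).ravel())
```

```text
mill ((194.4005889892578, 194.55929565429688), (306.8150939941406, 306.9299621582031), 38.65849685668945)
(0.5308667778113201, -0.15921981602842827)
notch 39.5 -2.8134134135787945 [np.float64(-2.8750000000000044), np.float64(177.25)] 48.25
notch 41 -2.8750000000000036 [np.float64(-2.875000000000005), np.float64(177.125)] 47.0
notch 42.5 -2.8736832340533733 [np.float64(-2.750000000000005), np.float64(177.0)] 45.0
cup 110 ((194.8271942138672, 196.9239959716797), (168.3897705078125, 172.0227813720703), 164.35752868652344) (0.5114093451100327, 0.03798992422540268)
cup 225 ((223.35072326660156, 189.4359893798828), (82.90998077392578, 145.72882080078125), 167.75094604492188) (0.5209416298834401, 0.04049234288075896)
ridge ((254.4908447265625, 181.99441528320312), (131.7307891845703, 67.89653015136719), 76.38581085205078) [1.8223293e-01 9.8325539e-01 2.5757144e+02 1.8511539e+02]
```

```bash
python3 -m jog '[{"wx":0,"wy":0,"wz":0,"dx":0.097,"dy":0.021,"dz":0,"hand":0},{"wx":0,"wy":0,"wz":0,"dx":0.097,"dy":0.021,"dz":0,"hand":0},{"wx":0,"wy":0,"wz":0,"dx":0.097,"dy":0.022,"dz":-0.1,"hand":0},{"wx":0,"wy":0,"wz":0,"dx":0,"dy":0,"dz":-0.1,"hand":0},{"wx":0,"wy":0,"wz":0,"dx":0,"dy":0,"dz":0,"hand":0}]' >/dev/null
python3 -m jog '[{"wx":0,"wy":0,"wz":0,"dx":0,"dy":0,"dz":0,"hand":0},{"wx":0,"wy":0,"wz":0,"dx":0,"dy":0,"dz":0,"hand":0},{"wx":0,"wy":0,"wz":0,"dx":0,"dy":0,"dz":0,"hand":0},{"wx":0,"wy":0,"wz":0,"dx":0,"dy":0,"dz":0,"hand":0}]'
```

```text
clock: 5.0
tool_pos: [0.5116, 0.0393, 0.17]
eef_rot: [0.994, 0.111, 0.001, 0.0]
contact_force: [0.5, -0.1, 0.2]
opening: 1.005
finger_force: 0.0
```

```bash
python3 -m jog '[{"wx":0,"wy":0,"wz":0,"dx":0,"dy":-0.004,"dz":-0.1,"hand":0},{"wx":0,"wy":0,"wz":0,"dx":0,"dy":0,"dz":-0.1,"hand":0},{"wx":0,"wy":0,"wz":0,"dx":0,"dy":0,"dz":-0.1,"hand":0},{"wx":0,"wy":0,"wz":0,"dx":0,"dy":0,"dz":-0.1,"hand":0},{"wx":0,"wy":0,"wz":0,"dx":0,"dy":0,"dz":-0.048,"hand":0}]' 
python3 -m jog '[{"wx":0,"wy":0,"wz":0,"dx":0,"dy":0,"dz":0,"hand":0},{"wx":0,"wy":0,"wz":0,"dx":0,"dy":0,"dz":0,"hand":0},{"wx":0,"wy":0,"wz":0,"dx":0,"dy":0,"dz":0,"hand":0},{"wx":0,"wy":0,"wz":0,"dx":0,"dy":0,"dz":0,"hand":0}]'
python3 -m jog '[{"wx":0,"wy":0,"wz":0,"dx":0,"dy":0,"dz":0,"hand":1},{"wx":0,"wy":0,"wz":0,"dx":0,"dy":0,"dz":0,"hand":1},{"wx":0,"wy":0,"wz":0,"dx":0,"dy":0,"dz":0,"hand":1},{"wx":0,"wy":0,"wz":0,"dx":0,"dy":0,"dz":0,"hand":1},{"wx":0,"wy":0,"wz":0,"dx":0,"dy":0,"dz":0,"hand":1}]' 45
python3 -m jog '[{"wx":0,"wy":0,"wz":0,"dx":0,"dy":0,"dz":0,"hand":1},{"wx":0,"wy":0,"wz":0,"dx":0,"dy":0,"dz":0,"hand":1},{"wx":0,"wy":0,"wz":0,"dx":0,"dy":0,"dz":0,"hand":1},{"wx":0,"wy":0,"wz":0,"dx":0,"dy":0,"dz":0,"hand":1},{"wx":0,"wy":0,"wz":0,"dx":0,"dy":0,"dz":0,"hand":1}]'
```

```text
clock: 5.42
tool_pos: [0.5106, 0.0386, 0.0553]
eef_rot: [0.994, 0.111, -0.001, 0.0]
contact_force: [-0.3, 0.5, 0.2]
opening: 0.999
finger_force: 0.0
clock: 5.75
tool_pos: [0.5123, 0.0388, 0.0581]
eef_rot: [0.994, 0.111, 0.001, -0.0]
contact_force: [0.3, -0.3, -0.2]
opening: 1.004
finger_force: 0.0
clock: 6.17
tool_pos: [0.5115, 0.0385, 0.0569]
eef_rot: [0.994, 0.111, 0.0, 0.0]
contact_force: [-0.0, 0.4, 2.2]
opening: 0.649
finger_force: 45.4
clock: 6.58
tool_pos: [0.5115, 0.0385, 0.0569]
eef_rot: [0.994, 0.111, 0.0, 0.0]
contact_force: [0.2, -1.1, 4.5]
opening: 0.652
finger_force: 45.0
```

```bash
python3 -m jog '[{"wx":0,"wy":0,"wz":0,"dx":0,"dy":0,"dz":0.08,"hand":1},{"wx":0,"wy":0,"wz":0,"dx":0,"dy":0,"dz":0.12,"hand":1},{"wx":0,"wy":0,"wz":0,"dx":0,"dy":0,"dz":0.12,"hand":1},{"wx":0,"wy":0,"wz":0,"dx":0,"dy":0,"dz":0.12,"hand":1},{"wx":0,"wy":0,"wz":0,"dx":0,"dy":0,"dz":0.08,"hand":1}]' 
python3 -m jog '[{"wx":0,"wy":0,"wz":0.059,"dx":0.007,"dy":-0.072,"dz":0,"hand":1},{"wx":0,"wy":0,"wz":0.059,"dx":0.007,"dy":-0.072,"dz":0,"hand":1},{"wx":0,"wy":0,"wz":0.059,"dx":0.007,"dy":-0.072,"dz":0,"hand":1},{"wx":0,"wy":0,"wz":0.059,"dx":0.007,"dy":-0.072,"dz":0,"hand":1},{"wx":0,"wy":0,"wz":0.059,"dx":0.007,"dy":-0.072,"dz":0,"hand":1}]'
python3 -m jog '[{"wx":0,"wy":0,"wz":0.059,"dx":0.007,"dy":-0.072,"dz":0,"hand":1},{"wx":0,"wy":0,"wz":0.059,"dx":0.007,"dy":-0.072,"dz":0,"hand":1},{"wx":0,"wy":0,"wz":0.059,"dx":0.007,"dy":-0.072,"dz":0,"hand":1},{"wx":0,"wy":0,"wz":0.059,"dx":0.007,"dy":-0.072,"dz":0,"hand":1},{"wx":0,"wy":0,"wz":0.059,"dx":0.007,"dy":-0.072,"dz":0,"hand":1}]'
python3 -m jog '[{"wx":0,"wy":0,"wz":0.059,"dx":0.007,"dy":-0.072,"dz":0,"hand":1},{"wx":0,"wy":0,"wz":0,"dx":0,"dy":0,"dz":0,"hand":1},{"wx":0,"wy":0,"wz":0,"dx":0,"dy":0,"dz":0,"hand":1},{"wx":0,"wy":0,"wz":0,"dx":0,"dy":0,"dz":0,"hand":1},{"wx":0,"wy":0,"wz":0,"dx":0,"dy":0,"dz":0,"hand":1}]'
python3 - <<'E'
from h import *
a=r.snapshot('scene');b=r.snapshot('side');w=r.snapshot('wrist')
s=r.get_state();print({k:np.round(s[k],4).tolist() for k in ['clock','q','tool_pos','eef_rot','contact_force']})
x=s['eef_rot'];print(np.degrees(2*np.arctan2(x[1],x[0])))
save('d1.png',np.hstack([cv2.resize(a[120:300,270:430],(355,400),interpolation=2),cv2.resize(b[100:250,250:410],(427,400),interpolation=2)]))
E
```

```text
clock: 7.0
tool_pos: [0.5116, 0.0389, 0.1887]
eef_rot: [0.994, 0.111, 0.001, -0.0]
contact_force: [0.9, -0.1, -2.3]
opening: 0.649
finger_force: 45.0
clock: 7.42
tool_pos: [0.5196, -0.052, 0.1862]
eef_rot: [0.917, 0.398, -0.001, -0.0]
contact_force: [-0.6, 0.1, -2.2]
opening: 0.645
finger_force: 45.0
clock: 7.83
tool_pos: [0.5282, -0.1421, 0.1861]
eef_rot: [0.762, 0.648, -0.0, -0.001]
contact_force: [0.2, -0.1, -1.8]
opening: 0.647
finger_force: 45.0
clock: 8.25
tool_pos: [0.5305, -0.1576, 0.1867]
eef_rot: [0.724, 0.69, 0.0, -0.0]
contact_force: [-0.7, 0.5, -1.4]
opening: 0.647
finger_force: 45.0
{'clock': 8.4, 'q': [0.5427, 0.7157, -0.5706, 1.8244, 0.5393, 0.7613, -0.3657], 'tool_pos': [0.5307, -0.1581, 0.1869], 'eef_rot': [0.7241, 0.6897, 0.0001, -0.0], 'contact_force': [-1.0402, -0.073, -1.9733]}
87.21636859787215
```

View pics/d1.png

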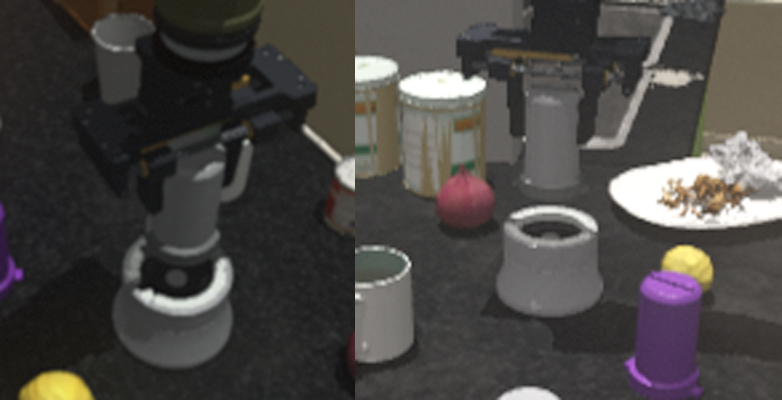

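The cup is held straight above the mill: scene crop near (190,200), side crop near (550,140). It's upright and the notches are clear. I'll lower it in stages and watch the force.

```bash
python3 -m jog '[{"wx":0,"wy":0,"wz":0,"dx":0.001,"dy":-0.004,"dz":-0.05,"hand":1},{"wx":0,"wy":0,"wz":0,"dx":0,"dy":0,"dz":-0.05,"hand":1},{"wx":0,"wy":0,"wz":0,"dx":0,"dy":0,"dz":-0.05,"hand":1},{"wx":0,"wy":0,"wz":0,"dx":0,"dy":0,"dz":0,"hand":1},{"wx":0,"wy":0,"wz":0,"dx":0,"dy":0,"dz":0,"hand":1}]' 
python3 -m jog '[{"wx":0,"wy":0,"wz":0,"dx":0,"dy":0,"dz":-0.016,"hand":1},{"wx":0,"wy":0,"wz":0,"dx":0,"dy":0,"dz":-0.016,"hand":1},{"wx":0,"wy":0,"wz":0,"dx":0,"dy":0,"dz":-0.012,"hand":1},{"wx":0,"wy":0,"wz":0,"dx":0,"dy":0,"dz":0,"hand":1},{"wx":0,"wy":0,"wz":0,"dx":0,"dy":0,"dz":0,"hand":1}]'
```

```text
clock: 8.82
tool_pos: [0.5306, -0.1597, 0.1491]
eef_rot: [0.724, 0.689, -0.0, -0.0]
contact_force: [0.0, 0.0, -1.5]
opening: 0.647
finger_force: 45.0
clock: 9.23
tool_pos: [0.5308, -0.16, 0.1382]
eef_rot: [0.725, 0.689, 0.0, -0.0]
contact_force: [0.1, 0.8, -2.5]
opening: 0.65
finger_force: 45.0
```

```bash
python3 -m jog '[{"wx":0,"wy":0,"wz":0,"dx":0,"dy":0.003,"dz":-0.016,"hand":1},{"wx":0,"wy":0,"wz":0,"dx":0,"dy":0,"dz":-0.014,"hand":1},{"wx":0,"wy":0,"wz":0,"dx":0,"dy":0,"dz":0,"hand":1},{"wx":0,"wy":0,"wz":0,"dx":0,"dy":0,"dz":0,"hand":1}]' 
python3 -m jog '[{"wx":0,"wy":0,"wz":0,"dx":0,"dy":0,"dz":-0.014,"hand":1},{"wx":0,"wy":0,"wz":0,"dx":0,"dy":0,"dz":-0.01,"hand":1},{"wx":0,"wy":0,"wz":0,"dx":0,"dy":0,"dz":0,"hand":1},{"wx":0,"wy":0,"wz":0,"dx":0,"dy":0,"dz":0,"hand":1}]'
```

```text
clock: 9.57
tool_pos: [0.5307, -0.1598, 0.1304]
eef_rot: [0.725, 0.689, -0.0, -0.0]
contact_force: [-0.2, 0.9, -2.0]
opening: 0.649
finger_force: 45.0
clock: 9.9
tool_pos: [0.5312, -0.1596, 0.1251]
eef_rot: [0.725, 0.689, 0.0, 0.0]
contact_force: [-1.7, -0.3, 4.5]
opening: 0.646
finger_force: 45.0
```

```bash
python3 -m jog '[{"wx":0,"wy":0,"wz":0,"dx":0,"dy":0,"dz":-0.01,"hand":1},{"wx":0,"wy":0,"wz":0,"dx":0,"dy":0,"dz":-0.008,"hand":1},{"wx":0,"wy":0,"wz":0,"dx":0,"dy":0,"dz":0,"hand":1},{"wx":0,"wy":0,"wz":0,"dx":0,"dy":0,"dz":0,"hand":1}]' 
python3 -m jog '[{"wx":0,"wy":0,"wz":0,"dx":0,"dy":0,"dz":-0.006,"hand":1},{"wx":0,"wy":0,"wz":0,"dx":0,"dy":0,"dz":0,"hand":1},{"wx":0,"wy":0,"wz":0,"dx":0,"dy":0,"dz":0,"hand":1}]'
```

```text
clock: 10.23
tool_pos: [0.5312, -0.1596, 0.1208]
eef_rot: [0.725, 0.689, 0.0, 0.0]
contact_force: [-1.1, -0.0, 6.5]
opening: 0.647
finger_force: 45.0
clock: 10.48
tool_pos: [0.5312, -0.1597, 0.1198]
eef_rot: [0.725, 0.689, 0.0, 0.001]
contact_force: [-2.0, -0.2, 9.3]
opening: 0.647
finger_force: 45.0
```

```bash
python3 -m jog '[{"wx":0,"wy":0,"wz":-0.04,"dx":0,"dy":0,"dz":0,"hand":1},{"wx":0,"wy":0,"wz":-0.04,"dx":0,"dy":0,"dz":0,"hand":1},{"wx":0,"wy":0,"wz":-0.04,"dx":0,"dy":0,"dz":0,"hand":1},{"wx":0,"wy":0,"wz":-0.04,"dx":0,"dy":0,"dz":0,"hand":1},{"wx":0,"wy":0,"wz":-0.04,"dx":0,"dy":0,"dz":0,"hand":1}]'; python3 -c "
from h import *
print(r.get_state()['moment'])"
python3 -m jog '[{"wx":0,"wy":0,"wz":-0.04,"dx":0,"dy":0,"dz":0,"hand":1},{"wx":0,"wy":0,"wz":-0.04,"dx":0,"dy":0,"dz":0,"hand":1},{"wx":0,"wy":0,"wz":-0.04,"dx":0,"dy":0,"dz":0,"hand":1},{"wx":0,"wy":0,"wz":-0.04,"dx":0,"dy":0,"dz":0,"hand":1},{"wx":0,"wy":0,"wz":-0.04,"dx":0,"dy":0,"dz":0,"hand":1}]'; python3 -c "
from h import *
print(r.get_state()['moment'])"
```

```text
clock: 10.9
tool_pos: [0.5312, -0.1601, 0.1198]
eef_rot: [0.848, 0.53, 0.0, 0.001]
contact_force: [-1.6, -1.0, 9.7]
opening: 0.648
finger_force: 45.0
[-0.12512922  0.49750552  0.25779614]
clock: 11.32
tool_pos: [0.5315, -0.1604, 0.1198]
eef_rot: [0.936, 0.351, 0.001, 0.001]
contact_force: [-2.0, -0.8, 9.1]
opening: 0.649
finger_force: 45.0
[-0.371353    0.33525149  0.2294549 ]
```

```bash
python3 -m jog '[{"wx":0,"wy":0,"wz":-0.04,"dx":0,"dy":0,"dz":0,"hand":1},{"wx":0,"wy":0,"wz":-0.04,"dx":0,"dy":0,"dz":0,"hand":1},{"wx":0,"wy":0,"wz":-0.04,"dx":0,"dy":0,"dz":0,"hand":1},{"wx":0,"wy":0,"wz":-0.04,"dx":0,"dy":0,"dz":0,"hand":1},{"wx":0,"wy":0,"wz":-0.04,"dx":0,"dy":0,"dz":0,"hand":1}]'; python3 -c "
from h import *
print(r.get_state()['moment'])"
python3 -m jog '[{"wx":0,"wy":0,"wz":-0.04,"dx":0,"dy":0,"dz":0,"hand":1},{"wx":0,"wy":0,"wz":-0.04,"dx":0,"dy":0,"dz":0,"hand":1},{"wx":0,"wy":0,"wz":-0.03,"dx":0,"dy":0,"dz":0,"hand":1},{"wx":0,"wy":0,"wz":0,"dx":0,"dy":0,"dz":0,"hand":1},{"wx":0,"wy":0,"wz":0,"dx":0,"dy":0,"dz":0,"hand":1}]'; python3 -c "
from h import *
s=r.get_state();x=s['eef_rot'];print(s['moment'],np.degrees(2*np.arctan2(x[1],x[0])))"
```

```text
clock: 11.73
tool_pos: [0.5313, -0.1609, 0.1198]
eef_rot: [0.987, 0.158, 0.001, 0.001]
contact_force: [-1.4, -2.3, 9.0]
opening: 0.651
finger_force: 45.0
[-0.51048097  0.48972972  0.25682093]
clock: 12.15
tool_pos: [0.5314, -0.1611, 0.1198]
eef_rot: [0.999, 0.051, 0.001, 0.001]
contact_force: [-1.1, -1.8, 8.5]
opening: 0.647
finger_force: 45.0
[-0.51002863  0.43451419  0.29137855] 5.789812333087188
```

```bash
for i in 1; do python3 -m jog '[{"wx":0,"wy":0,"wz":-0.02,"dx":0,"dy":0.002,"dz":0,"hand":1},{"wx":0,"wy":0,"wz":-0.015,"dx":0,"dy":0,"dz":0,"hand":1},{"wx":0,"wy":0,"wz":0,"dx":0,"dy":0,"dz":0,"hand":1},{"wx":0,"wy":0,"wz":0,"dx":0,"dy":0,"dz":0,"hand":1}]'; done
python3 - <<'E'
from h import *
s=r.get_state();x=s['eef_rot'];print(s['moment'],np.degrees(2*np.arctan2(x[1],x[0])))
a=r.snapshot('scene');b=r.snapshot('side')
save('d2.png',np.hstack([cv2.resize(a[150:300,290:410],(320,400),interpolation=2),cv2.resize(b[130:230,270:380],(440,400),interpolation=2)]))
E
```

```text
clock: 12.48
tool_pos: [0.5314, -0.1611, 0.1198]
eef_rot: [1.0, 0.015, 0.001, 0.002]
contact_force: [-0.8, -2.7, 9.2]
opening: 0.648
finger_force: 45.0
[-0.81373753  0.3385536   0.33256917] 1.7662327425709772
```

View pics/d2.png

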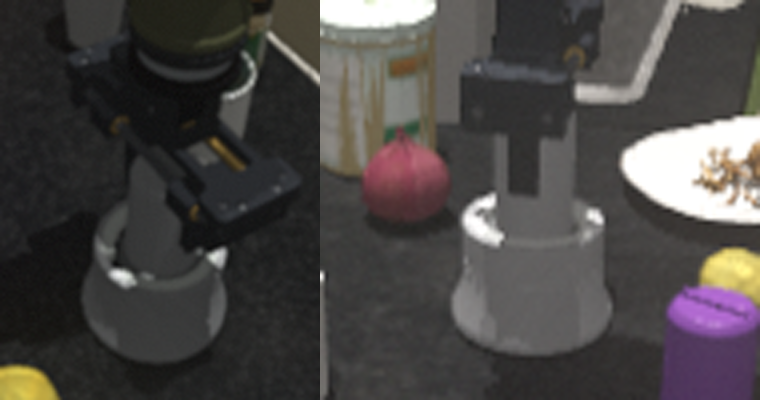

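The cup is seated in the socket and upright: scene crop near (165,220), side crop near (535,180). I'll turn a little further to feel for the stop.

```bash
python3 -m jog '[{"wx":0,"wy":0,"wz":-0.02,"dx":0,"dy":0,"dz":0,"hand":1},{"wx":0,"wy":0,"wz":-0.02,"dx":0,"dy":0,"dz":0,"hand":1},{"wx":0,"wy":0,"wz":0,"dx":0,"dy":0,"dz":0,"hand":1},{"wx":0,"wy":0,"wz":0,"dx":0,"dy":0,"dz":0,"hand":1}]'
python3 - <<'E'
from h import *
s=r.get_state();x=s['eef_rot'];print(s['moment'],np.degrees(2*np.arctan2(x[1],x[0])))
E
```

```text
clock: 12.92
tool_pos: [0.5317, -0.1611, 0.1199]
eef_rot: [1.0, -0.021, 0.001, 0.002]
contact_force: [-2.3, -4.7, 8.5]
opening: 0.647
finger_force: 45.0
[-1.0893277   0.28083282  1.75669304] -2.4448528208814273
```

The moment jumped to 1.76 N m at 89.7° of tool turn, so the stop is reached. I'll hold for a moment, then hand in.

```bash
python3 -m jog '[{"wx":0,"wy":0,"wz":0,"dx":0,"dy":0,"dz":-0.002,"hand":1},{"wx":0,"wy":0,"wz":0,"dx":0,"dy":0,"dz":0,"hand":1},{"wx":0,"wy":0,"wz":0,"dx":0,"dy":0,"dz":0,"hand":1},{"wx":0,"wy":0,"wz":0,"dx":0,"dy":0,"dz":0,"hand":1},{"wx":0,"wy":0,"wz":0,"dx":0,"dy":0,"dz":0,"hand":1}]'
python3 - <<'E'
from h import *
s=r.get_state();print(s['moment'],s['eef_rot'])
print(r.finish_job())
E
```

```text
clock: 13.33
tool_pos: [0.5317, -0.1611, 0.1198]
eef_rot: [1.0, -0.021, 0.001, 0.002]
contact_force: [-1.4, -4.5, 12.3]
opening: 0.649
finger_force: 45.0
[-0.97872498  0.58253605  1.7600825 ] [ 0.99976907 -0.02135399  0.0012426   0.00206777]
the job is handed in; nothing more can be done
None
```

I handed the job in at about 13 s with the lugged steel cup in the mill's socket, pressed down about 8 mm, turned clockwise to the stop and still gripped at 45 N; I saw no sign that anything else was disturbed, and no verdict came back.

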